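Tighten the gas valve's bonnet with the click wrench

TASK

The brass gas stop valve beside the hob has a new seal and its hexagon bonnet is only finger-tight. Take the break-back torque wrench, ease its ring fully down over the bonnet without ramming the valve, and turn it clockwise (seen from above) until the wrench's hinge breaks over, and no further, so that the seal is not overtightened. Then lift the wrench off and lay it flat on the worktop a hand's breadth clear of the valve, leaving the other things where they stand.

Things in the scene. Friction and masses are not known exactly. Their poses are not given: they have to be found in the camera images.
- bonnet (a joint): turn of the brass hexagon bonnet about its upright axis, rad; grows clockwise seen from above (tightening). It starts finger-tight between 0 and 0.25. Turning it takes about 0.2 N m at 0 and 3 N m per rad more beyond that, so it gets steadily stiffer; it stays where it is left. Above 0.90 the seal is overtightened. A ring lifted off aslant or under side load binds on the hexagon.
- hex_center (a point): point on the bonnet's axis, 9 mm above the underside of its brass hexagon. The hexagon is 30 mm across flats and 22 mm tall; its top 5.5 mm taper in to 25.5 mm across flats and lead a ring on. A thin spindle rises to 52 mm above the hexagon's underside. Axes turn with the bonnet: z up, x through one of the hexagon's six corners.
- gas_valve: the fixed brass valve body; origin on the worktop (4 mm below z = 0 here beside the hob) under the bonnet's axis; x along the 15 mm copper pipe (38 mm above the worktop) that runs back to the wall, z up. Its top is a round shoulder 45 mm wide, 75 mm above the worktop, on which the hexagon stands.
- torque_wrench: loose break-back torque wrench, about 0.37 kg, 292 mm long, lying flat; origin under the middle of its black grip (124 mm long, 24 mm wide, 24 mm tall), x along the handle towards the head, z up. A steel tube (17 mm wide, 20 mm tall) runs from the grip to the hinge pin, 150 mm along x from the origin. The ring's centre is 188 mm along x. It balances about 70 mm along x from the origin. It must be used this way up.
- wrench_grip (a point): middle of the grip, 12 mm above its underside; axes as the wrench's.
- ring_center (a point): centre of the wrench's ring at mid-thickness, 9 mm above the wrench's underside; the ring is 51 mm wide and 18 mm thick, with a six-sided hole through it, 32 mm across flats; axes move with the head: z up, x away from the handle through one corner of the hole. It fits the bonnet with its x at any multiple of 60 degrees from the hexagon's x, with about 6 degrees of play either way. Fully down, it rests on the shoulder and this point coincides with hex_center.
- wrench_head (a joint): the wrench's break-over hinge (upright pin 38 mm behind the ring's centre), rad: 0 straight (sprung against its stop), breaks at about 1.5 N m at the pin when the handle is turned clockwise (10 N sideways at the middle of the grip), then gives way suddenly, the handle running ahead of the head to 0.20, where it meets a hard stop; springs back to 0 when let off.
- handwheel: the valve's black six-lobed handwheel, taken off, 50 mm wide, 19 mm tall; loose; origin under its middle. Leave it where it is.
- match_box: red match box lying flat, 62 x 45 x 16 mm; loose; origin under its middle. Leave it where it is.
- tin_small: small tin, 57 mm wide, 72 mm tall; loose; origin under its middle. Leave it where it is.

How it is judged:
By the outcome, as a careful person would: the job done as asked, in the order asked, and still so for the second after the job is handed in, with the robot touching nothing.
It also fails if it takes over 72 s, if anything falls off the work surface, if the arm or the gripper's body presses on something with over 40 N, if the wrist force passes 120 N, or if a joint passes its speed limit or range.

ROBOT

A 6-joint arm with a two-finger parallel gripper is mounted at the origin on a cart in front of the work surface, level with it; the furniture and walls round the work are solid. World frame = base frame: x ahead of the robot, y to its left, z up, the work surface at z = 0. Lengths are in m, angles in rad, forces in N, time in s.
With the tool pointing down it reaches from about 0.3 to 0.875 m from the base axis. Payload 6.4 kg.
Tool frame: the origin (TCP) lies on the centre line of the jaws, within the pads' length; the fingertips stand ctrl.tip_extent ahead of it and the grasp point (between the pads) lies 8 mm behind it (ctrl.tip_extent is the distance from the TCP to the fingertips, in m); z points along the fingers, y is the line along which they close (so a half turn about z gives the same grasp; the last joint's range is limited). The gripper opens to 85 mm and grips with 20 to 120 N. Pads are 22 mm wide; open, the fingers measure 114 mm over their backs; the gripper's body (76 mm by 85 mm) begins 54 mm behind the grasp point. The pads swing forward as they close: fully open they stand 13 mm farther back than shut.
Start: joints at [-1.322, 0.181, 1.607, -0, 1.354, -0.206], TCP at [0.253, -0.517, 0.209] pointing down, gripper open.
Joint ranges: [-2.99, 2.99], [-0.89, 2.07], [0.3, 2.58], [-1.14, 4.28], [0, 2.63], [-3.12, 3.12]. Speed limits (rad/s): [2.57, 2.57, 3.01, 3.14, 3.14, 3.14].

INTERFACE

Orientations are given as a unit quaternion [w, x, y, z].
In Python, from bench import ctrl gives the robot as it stands.
- The arm moves only by the shell command python3 -m handwheel 'ROWS'. ROWS is JSON, a list of rows, each a list of 7 numbers: the turn, a rotation vector about the tool's x, y, z as a fraction of full scale, then the shift along the tool's x, y, z as a fraction of full scale, then the opening, from 0 (shut) to 1 (fully open). In form: [[rx, ry, rz, x, y, z, jaw], ...]. A call has exactly 8 rows; each row shifts and turns the commanded pose from where the row before left it, along the tool's axes as they then stand; what a row does not reach is not made up. Full scale, the value 1, is 300 mm for a shift and pi rad for a turn. A row lasts 1/10 s, in which the tool goes at most 50 mm and 8.59 degrees, less where a joint would pass 70% of its speed; a pose out of reach is approached as far as the arm can. A call with a number of a shift or a turn outside -1 to 1 is refused whole. A call with a gripper value outside its range is refused whole. The fingers move at their own pace and stop on an object; the grip force is fixed at half the most. Time passes only in rows, so rows that do not move let the fingers close, or fill a call up. It gives the time, the measured TCP pose, the force, the opening and the grip force at its end, in the units of the state.
- ctrl.get_obs(): the state, without advancing time (a new reading comes with each control period).
- ctrl.camera(name): name is "scene" or "top" or "wrist"; returns the picture (420x560x3 uint8, blue, green, red); there is no depth.
- ctrl.camera_model(name): a dict with "camera_matrix" (3x3 intrinsics, pixels), "dist_coeffs" ([k1, k2, p1, p2, k3] as OpenCV has them; the pictures are not rectified), "cam_to_world" (4x4, takes a point from camera to world coordinates). Camera axes: x right, y up, looking along -z (the intrinsics and any distortion apply to the point x, -y, -z); pixel columns grow to the right and rows downward; lengths in m; the calibration is good to about 2 mm. A picture is of the moment at which its call begins: read the wrist's pose just before it. camera_model takes no time and is no camera call; for the wrist camera it gives the pose at the moment of the call.
- ctrl.hand_in(): hands the job in; it is judged then, once.
The state is a dict: "time_s": time; "q": joint angles; "dq": joint speeds; "joint_efforts": joint torques, N m; "eef_pos": TCP position; "eef_rot": TCP orientation; "wrist_force": force on the tool from outside, world axes, zero at the start; "torque": the same for the moment, N m; "opening": opening from 0.0 (shut) to 1.0 (fully open); "grasp_force": force on a finger pad.
Only numpy, scipy, OpenCV 4.12 (cv2) and the standard library are available. Lean on these libraries where they do the work, as an engineer would, in place of code of your own. Each camera call takes 0.05 s, during which the arm holds its last target. There are 200 camera calls.

## Working session

There is one attempt and no reset: what is moved stays moved. The work goes in short steps, Python scripts to look and compute and a shell command to move; the robot and the scene stay as the last step left them, time stands still between calls to the robot, and variables do not carry over. Pictures are saved under pics/ and viewed, at most 10 in all, crops included, and the job is handed in when it is done.

```bash
ls; mkdir -p pics; python3 - <<'E'
from bench import ctrl
import cv2,numpy as np
np.set_printoptions(precision=4,suppress=True)
print(ctrl.get_obs(),ctrl.tip_extent)
a=ctrl.camera("top");b=ctrl.camera("scene")
cv2.imwrite("pics/top.png",a);cv2.imwrite("pics/scene.png",b)
for n in("top","scene","wrist"):
    m=ctrl.camera_model(n);print(n,np.array(m["camera_matrix"]),m["dist_coeffs"],np.array(m["cam_to_world"]))
E
```

```text
pics
{'time_s': 0.0, 'q': array([-1.3223,  0.1816,  1.608 ,  0.    ,  1.3538, -0.2063]), 'dq': array([ 0.0007, -0.0004,  0.0003,  0.0004,  0.0015,  0.    ]), 'joint_efforts': array([ -0.0001, -44.4872, -35.1335,  -0.0002,   0.0093,   0.    ]), 'eef_pos': array([ 0.2525, -0.516 ,  0.2086]), 'eef_rot': array([-0.0009,  0.9743,  0.2254, -0.    ]), 'wrist_force': array([-0.3039, -0.7594, -0.0661]), 'torque': array([ 0.0177, -0.0101,  0.022 ]), 'grasp_force': 0.0, 'opening': 1.0022968575253357} 0.011
top [[422.3089   0.     279.0831]
 [  0.     422.3089 211.5113]
 [  0.       0.       1.    ]] [0.0389 0.     0.     0.     0.    ] [[-0.0167  0.998  -0.0613  0.4551]
 [-0.9994 -0.0185 -0.0276 -0.4314]
 [-0.0287  0.0608  0.9977  0.941 ]
 [ 0.      0.      0.      1.    ]]
scene [[416.1286   0.     283.7705]
 [  0.     416.1286 216.0705]
 [  0.       0.       1.    ]] [0.0215 0.     0.     0.     0.    ] [[ 0.4586  0.3855 -0.8006 -0.1574]
 [-0.8884  0.1812 -0.4217 -0.7767]
 [-0.0175  0.9048  0.4256  0.4378]
 [ 0.      0.      0.      1.    ]]
wrist [[303.5653   0.     281.6156]
 [  0.     303.5653 209.0313]
 [  0.       0.       1.    ]] [-0.0418  0.      0.      0.      0.    ] [[ 0.4396  0.8613  0.2547  0.3172]
 [-0.8982  0.4218  0.1237 -0.4849]
 [-0.0009 -0.2832  0.9591  0.3739]
 [ 0.      0.      0.      1.    ]]
```

View pics/top.png

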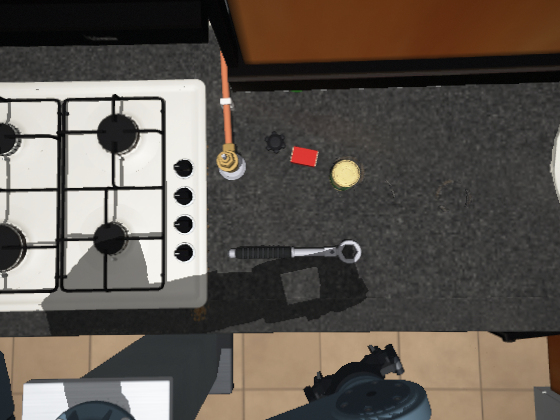

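View pics/scene.png

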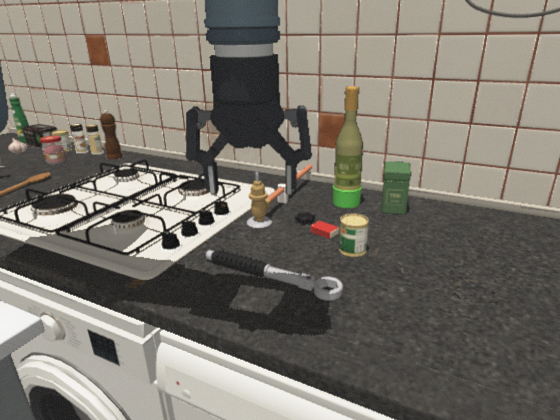

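```bash
cat > h.py <<'E'
from bench import ctrl
import cv2,numpy as np
np.set_printoptions(precision=4,suppress=True)
def ray(m,uv):
    K=np.array(m["camera_matrix"]);d=np.array(m["dist_coeffs"])
    p=cv2.undistortPoints(np.array(uv,float).reshape(-1,1,2),K,d).reshape(-1,2)
    T=np.array(m["cam_to_world"])
    v=np.c_[p[:,0],-p[:,1],-np.ones(len(p))]@T[:3,:3].T
    return T[:3,3],v
def plane(m,uv,z):
    o,v=ray(m,uv);return o+v*((z-o[2])/v[:,2])[:,None]
def proj(m,X):
    T=np.array(m["cam_to_world"]);c=(np.atleast_2d(X)-T[:3,3])@T[:3,:3]
    return cv2.projectPoints(c*[1,-1,-1],np.zeros(3),np.zeros(3),np.array(m["camera_matrix"]),np.array(m["dist_coeffs"]))[0].reshape(-1,2)
def snap(name,f):
    o=ctrl.get_obs();m=ctrl.camera_model(name);im=ctrl.camera(name);cv2.imwrite(f"pics/{f}.png",im)
    import pickle;pickle.dump((m,o),open(f"pics/{f}.pkl","wb"));return im,m,o
def load(f):
    import pickle;m,o=pickle.load(open(f"pics/{f}.pkl","rb"));return cv2.imread(f"pics/{f}.png"),m,o
E
python3 - <<'E'
from h import *
im,m,o=snap("wrist","w0")
t=cv2.imread("pics/top.png")
mt=ctrl.camera_model("top")
print(plane(mt,[[230,253],[349,251]],0.006),plane(mt,[[227,153]],0.123),plane(mt,[[275,142],[305,156],[345,173]],0.01))
E
```

```text
[[ 0.4227 -0.2954  0.006 ]
 [ 0.423  -0.5574  0.006 ]] [[ 0.6223 -0.3084  0.123 ]] [[ 0.6678 -0.3991  0.01  ]
 [ 0.6348 -0.4653  0.01  ]
 [ 0.5949 -0.5527  0.01  ]]
```

View pics/w0.png

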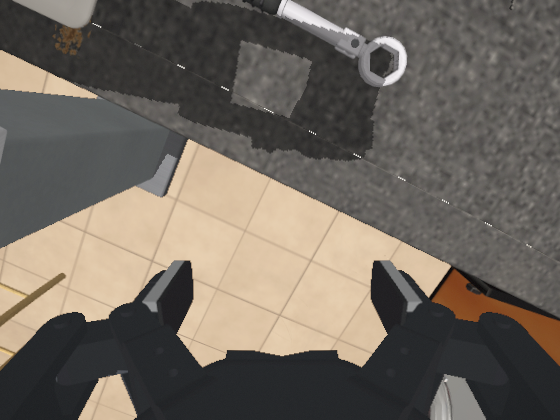

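```bash
python3 -m handwheel '[[0,0,0,0.133,-0.0143,-0.02,1],[0,0,0,0.133,-0.0143,-0.02,1],[0,0,0,0.133,-0.0143,-0.02,1],[0,0,0,0.133,-0.0143,-0.02,1],[0,0,0,0.133,-0.0143,-0.02,0.7],[0,0,0.046,0,0,0,0.7],[0,0,0.046,0,0,0,0.7],[0,0,0.046,0,0,0,0.7]]'
python3 -m handwheel '[[0,0,0.046,0,0,0,0.7],[0,0,0.046,0,0,0,0.7],[0,0,0.046,0,0,0,0.7],[0,0,0.046,0,0,0,0.7],[0,0,0.046,0,0,0,0.7],[0,0,0.046,0,0,0,0.7],[0,0,0.046,0,0,0,0.7],[0,0,0.046,0,0,0,0.7]]'
python3 -m handwheel '[[0,0,0.046,0,0,0,0.7],[0,0,0.046,0,0,0,0.7],[0,0,0.046,0,0,0,0.7],[0,0,0,0,0,0,0.7],[0,0,0,0,0,0,0.7],[0,0,0,0,0,0,0.7],[0,0,0,0,0,0,0.7],[0,0,0,0,0,0,0.7]]'
python3 - <<'E'
from h import *
im,m,o=snap("wrist","w1");print(o["eef_pos"],o["eef_rot"],o["q"],o["wrist_force"],o["torque"],m["cam_to_world"])
E
```

```text
time_s: 0.95
eef_pos: [0.4228, -0.409, 0.2391]
eef_rot: [-0.0, 1.0, 0.008, -0.0]
wrist_force: [0.4, -0.6, -0.2]
opening: 0.7
grasp_force: 0.0
time_s: 1.75
eef_pos: [0.4223, -0.4094, 0.2391]
eef_rot: [-0.0, 0.842, -0.54, -0.0]
wrist_force: [1.0, 0.1, 0.4]
opening: 0.699
grasp_force: 0.0
time_s: 2.55
eef_pos: [0.4224, -0.4096, 0.2395]
eef_rot: [-0.0, 0.708, -0.706, -0.0]
wrist_force: [-0.3, -0.1, 0.6]
opening: 0.7
grasp_force: 0.0
[ 0.4224 -0.4096  0.2395] [-0.      0.7083 -0.7059 -0.    ] [-0.9716  0.1867  1.5389  0.      1.416   2.1665] [-0.2777 -0.111   0.5537] [ 0.0033 -0.0224 -0.0253] [[-1.      0.0036  0.0009  0.4226]
 [-0.0037 -0.9592 -0.2828 -0.482 ]
 [-0.0002 -0.2828  0.9592  0.4047]
 [ 0.      0.      0.      1.    ]]
```

View pics/w1.png

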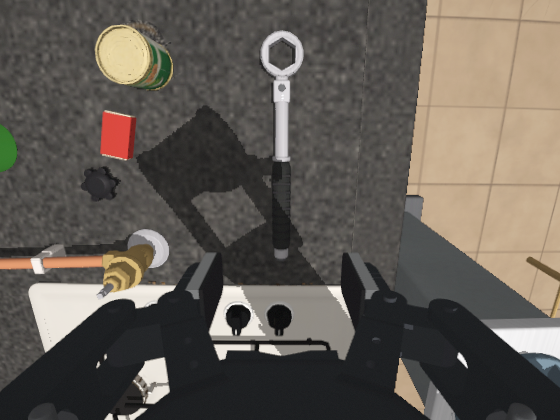

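```bash
python3 - <<'E'
from h import *
im,m,o=load("w1");mt=ctrl.camera_model("top")
print("ring,shaft,end",plane(m,[[282,54],[282,80]],0.005),plane(m,[[281.5,120],[281,160],[281,205],[281,255]],0.012))
o1,v=ray(m,[[101,294]]);o2,w=ray(mt,[[227,153]])
A=np.c_[v[0],-w[0]];s=np.linalg.lstsq(A,o2-o1,rcond=None)[0];print("tip",o1+s[0]*v[0],o2+s[1]*w[0])
print("wash",plane(m,[[148,249]],0))
t=cv2.imread("pics/top.png")[125:195,200:270];cv2.imwrite("pics/c1.png",np.hstack([cv2.resize(t,(400,400)),cv2.resize(im[220:310,80:180],(400,400))]))
E
```

```text
ring,shaft,end [[ 0.4225 -0.5589  0.005 ]
 [ 0.4224 -0.5294  0.005 ]] [[ 0.4228 -0.4819  0.012 ]
 [ 0.4233 -0.4321  0.012 ]
 [ 0.4231 -0.3719  0.012 ]
 [ 0.4229 -0.2985  0.012 ]]
tip [ 0.6166 -0.3028  0.1228] [ 0.6223 -0.3085  0.1231]
wash [[ 0.617  -0.3012  0.    ]]
```

View pics/c1.png

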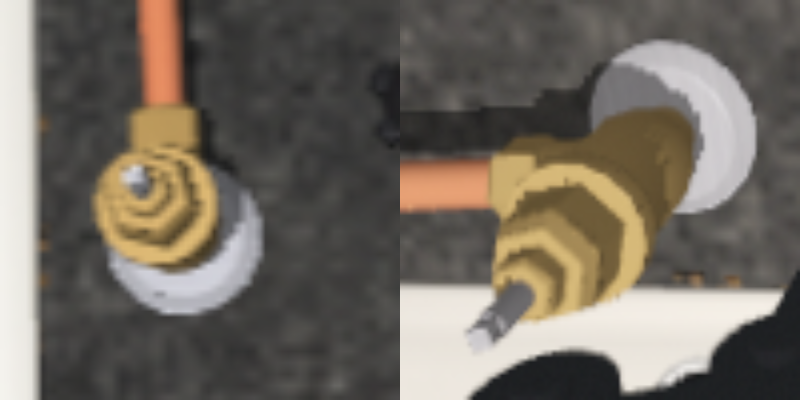

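```bash
python3 -m handwheel '[[0,0,0,0,0,0.13,0.7],[0,0,0,0,0,0.13,0.7],[0,0,0,0,0,0.13,0.7],[0,0,0,0,0,0.13,0.7],[0,0,0,0,0,0.13,0.7],[0,0,0,0,0,0.06,0.7],[0,0,0,0,0,0.03,0.7],[0,0,0,0,0,0.013,0.7]]'
python3 -m handwheel '[[0,0,0,0,0,0,0.4],[0,0,0,0,0,0,0.2],[0,0,0,0,0,0,0],[0,0,0,0,0,0,0],[0,0,0,0,0,0,0],[0,0,0,0,0,0,0],[0,0,0,0,0,0,0],[0,0,0,0,0,0,0]]'
python3 - <<'E'
from h import *
o=ctrl.get_obs();print(o)
mt=ctrl.camera_model("top");m=load("w1")[1]
o1,v=ray(m,[[100,297]]);o2,w=ray(mt,[[222.8,156.1]])
s=np.linalg.lstsq(np.c_[v[0],-w[0]],o2-o1,rcond=None)[0];print("tip",o1+s[0]*v[0],o2+s[1]*w[0])
E
```

```text
time_s: 3.4
eef_pos: [0.4223, -0.4095, 0.013]
eef_rot: [-0.0, 0.708, -0.706, -0.0]
wrist_force: [0.1, -0.5, 1.2]
opening: 0.701
grasp_force: 0.0
time_s: 4.2
eef_pos: [0.4224, -0.4096, 0.0136]
eef_rot: [-0.0, 0.708, -0.706, -0.0]
wrist_force: [0.3, -0.4, 0.6]
opening: -0.001
grasp_force: 0.0
{'time_s': 4.2, 'q': array([-0.9717,  0.4546,  1.6945, -0.    ,  0.9925,  2.1676]), 'dq': array([0.001 , 0.0039, 0.0005, 0.0014, 0.0005, 0.0012]), 'joint_efforts': array([  0.0039, -50.704 , -27.9293,   0.0002,   0.0003,  -0.0001]), 'eef_pos': array([ 0.4224, -0.4096,  0.0136]), 'eef_rot': array([-0.    ,  0.7079, -0.7063, -0.    ]), 'wrist_force': array([ 0.3402, -0.4061,  0.5703]), 'torque': array([0.0383, 0.0511, 0.0112]), 'grasp_force': 0.0, 'opening': -0.001107017675676533}
tip [ 0.6162 -0.301   0.1259] [ 0.6158 -0.3006  0.1259]
```

```bash
python3 - <<'E'
from h import *
im,m,o=snap("wrist","w2");s,_,_=snap("scene","s2")
cv2.imwrite("pics/c2.png",np.hstack([im,cv2.resize(s[150:350,150:380],(480,420))])[:, ::1][:, :][:,0:1040][::1]) 
c=cv2.imread("pics/c2.png");cv2.imwrite("pics/c2.png",cv2.resize(c,(800,323)))
E
```

```text
(no output)
```

View pics/c2.png

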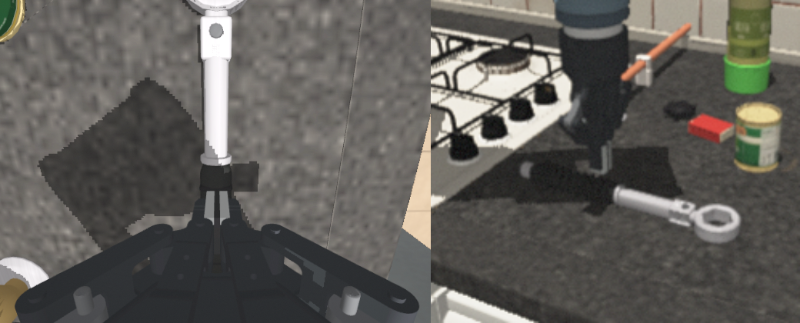

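```bash
python3 - <<'E'
from h import *
for f,a,b in(("w1",88,160),("w2",39,208)):
    m=load(f)[1]
    for z in(-.02,-.01,0,.01,.02):
        p=plane(m,[[281.5,a],[281.5,b]],z);print(f,z,p[1,1]-p[0,1],p[:,1])
# tip of fingers at TCP+11mm
m,o=load("w2")[1:]
print(proj(m,np.array([[.4224,-.4096-dy,z] for dy in(0,.011) for z in(-.02,0.0026,.02)])))
E
```

```text
w1 -0.02 0.09443954102786073 [-0.5225 -0.4281]
w1 -0.01 0.09221582748768259 [-0.5216 -0.4293]
w1 0 0.08999211394750445 [-0.5206 -0.4306]
w1 0.01 0.0877684004073262 [-0.5196 -0.4319]
w1 0.02 0.08554468686714806 [-0.5187 -0.4331]
w2 -0.02 0.10435406632428379 [-0.5285 -0.4241]
w2 -0.01 0.09910466334025125 [-0.5262 -0.4271]
w2 0 0.09385526035621866 [-0.5238 -0.43  ]
w2 0.01 0.08860585737218613 [-0.5215 -0.4329]
w2 0.02 0.08335645438815353 [-0.5191 -0.4358]
[[281.5382 228.0701]
 [281.5231 240.4779]
 [281.5089 252.14  ]
 [281.5807 212.9632]
 [281.5703 223.8304]
 [281.5604 234.0847]]
```

```bash
python3 -m handwheel '[[0,0,0,0,0,-0.02,0],[0,0,0,0,0,-0.02,0.1],[0,0,0,0,0,-0.03,0.3],[0,0,0,0,0,-0.03,0.5],[0,0,0,0,0,0,0.6],[0,0,0,0,0,0,0.6],[0,0,0,0,0,0,0.6],[0,0,0,0,0,0,0.6]]'
python3 - <<'E'
from h import *
im,m,o=snap("wrist","w3");cv2.imwrite("pics/c3.png",im)
E
```

```text
time_s: 5.1
eef_pos: [0.4222, -0.4093, 0.0431]
eef_rot: [-0.0, 0.708, -0.706, -0.0]
wrist_force: [0.2, -0.0, -0.5]
opening: 0.6
grasp_force: 0.0
```

View pics/c3.png

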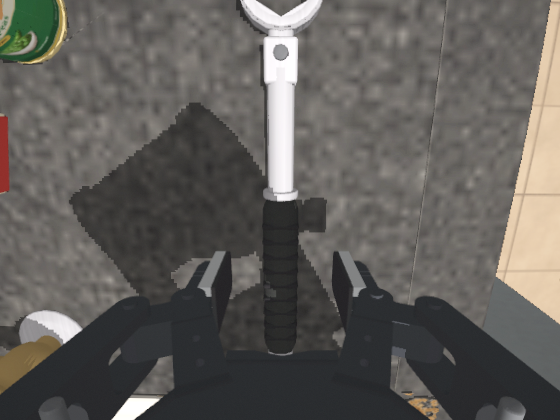

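```bash
python3 -m handwheel '[[0,0,0,0,0,0.05,0.45],[0,0,0,0,0,0.04,0.45],[0,0,0,0,0,0.04,0.45],[0,0,0,0,0,0.03,0.45],[0,0,0,0,0,0.02,0.45],[0,0,0,0,0,0.0,0.45],[0,0,0,0,0,0,0.45],[0,0,0,0,0,0,0.45]]'
python3 - <<'E'
from h import *
im,m,o=snap("wrist","w4");s,_,_=snap("scene","s4")
cv2.imwrite("pics/c4.png",np.hstack([cv2.resize(im[180:360,160:400],(480,360)),cv2.resize(s[190:310,190:300],(320,360))]))
print(o["eef_pos"],o["wrist_force"])
E
```

```text
time_s: 5.95
eef_pos: [0.4227, -0.4101, -0.0098]
eef_rot: [0.0, 0.708, -0.706, 0.001]
wrist_force: [0.8, 0.7, -0.7]
opening: 0.447
grasp_force: 0.0
[ 0.4227 -0.4101 -0.0098] [ 0.7555  0.6664 -0.7173]
```

View pics/c4.png

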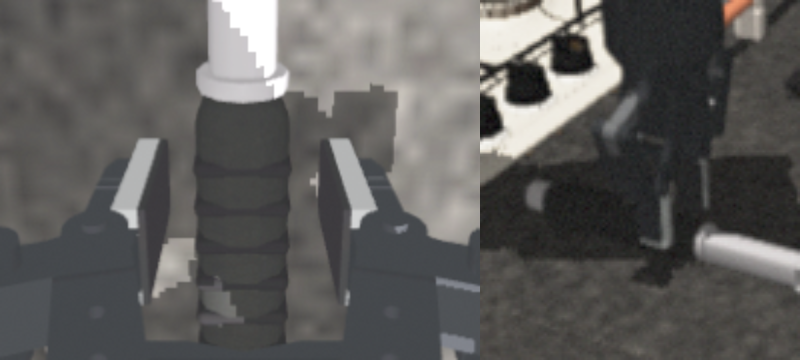

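```bash
python3 -m handwheel '[[0,0,0,0,0,0.015,0.45],[0,0,0,0,0,0.013,0.45],[0,0,0,0,0,0.01,0.45],[0,0,0,0,0,0.007,0.45],[0,0,0,0,0,0.005,0.45],[0,0,0,0,0,0.0,0.45],[0,0,0,0,0,0,0.45],[0,0,0,0,0,0,0.45]]'
python3 -m handwheel '[[0,0,0,0,0,0,0.3],[0,0,0,0,0,0,0.2],[0,0,0,0,0,0,0],[0,0,0,0,0,0,0],[0,0,0,0,0,0,0],[0,0,0,0,0,0,0],[0,0,0,0,0,0,0],[0,0,0,0,0,0,0]]'
```

```text
time_s: 6.85
eef_pos: [0.4225, -0.4098, -0.0253]
eef_rot: [0.0, 0.708, -0.706, 0.0]
wrist_force: [-0.7, 0.2, 0.8]
opening: 0.448
grasp_force: 0.0
time_s: 7.65
eef_pos: [0.4227, -0.4099, -0.025]
eef_rot: [0.0, 0.708, -0.706, 0.0]
wrist_force: [0.6, 1.0, 5.4]
opening: 0.27
grasp_force: 59.6
```

```bash
python3 -m handwheel '[[0,0,0,0,0,-0.01,0],[0,0,0,0,0,-0.04,0],[0,0,0,0,0,-0.1,0],[0,0,0,0,0,-0.12,0],[0,0,0,0,0,-0.12,0],[0,0,0,0,0,-0.1,0],[0,0,0,0,0,-0.06,0],[0,0,0,0,0,0,0]]'
python3 -m handwheel '[[0,0,0,-0.01,-0.04,0,0],[0,0,-0.02,-0.02,-0.08,0,0],[0,0,-0.03,0,-0.1,0,0],[0,0,-0.04,0,-0.1,0,0],[0,0,-0.04,0,-0.03,0,0],[0,0,-0.04,0,0,0,0],[0,0,-0.04,0,0,0,0],[0,0,-0.04,0,0,0,0]]'
python3 - <<'E'
from h import *
o=ctrl.get_obs();print(o["eef_pos"],o["eef_rot"],o["wrist_force"],o["torque"],o["opening"])
E
```

```text
time_s: 8.45
eef_pos: [0.4235, -0.4112, 0.1431]
eef_rot: [0.001, 0.708, -0.706, 0.003]
wrist_force: [0.5, -0.5, -4.5]
opening: 0.266
grasp_force: 59.6
time_s: 9.25
eef_pos: [0.5263, -0.3894, 0.1363]
eef_rot: [-0.001, 0.925, -0.379, -0.002]
wrist_force: [-0.2, 0.1, -5.3]
opening: 0.272
grasp_force: 59.8
[ 0.5263 -0.3894  0.1363] [-0.0012  0.9254 -0.3789 -0.0023] [-0.2243  0.1078 -5.2672] [ 0.0646  0.0307 -0.0094] 0.27172788994106545
```

```bash
python3 -m handwheel '[[0,0,-0.02,0,-0.085,0,0],[0,0,-0.04,0,0,0,0],[0,0,-0.04,0,0,0,0],[0,0,-0.04,0,0,0,0],[0,0,-0.04,0,0,0,0],[0,0,-0.04,0,0,0,0],[0,0,-0.027,0,0,0,0],[0,0,0,0,0,0,0]]'
python3 -m handwheel '[[0,0,0,0,0,0,0],[0,0,0,0,0,0,0],[0,0,0,0,0,0,0],[0,0,0,0,0,0,0],[0,0,0,0,0,0,0],[0,0,0,0,0,0,0],[0,0,0,0,0,0,0],[0,0,0,0,0,0,0]]'
python3 - <<'E'
from h import *
o=ctrl.get_obs();print(o["eef_pos"],o["eef_rot"],o["wrist_force"],o["torque"],o["opening"])
im,m,o=snap("wrist","w5");p=proj(m,[.616,-.301,.085])[0].astype(int);print(p)
x,y=max(p[0]-60,0),max(p[1]-60,0)
c=im[y:y+120,x:x+120];print(x,y)
cv2.imwrite("pics/c5.png",np.hstack([cv2.resize(c,(480,480),interpolation=2),cv2.resize(im,(320,240))if 0 else cv2.copyMakeBorder(cv2.resize(im,(320,240)),0,240,0,0,0)]))
E
```

```text
time_s: 10.05
eef_pos: [0.5441, -0.3716, 0.1367]
eef_rot: [-0.002, 1.0, -0.003, -0.002]
wrist_force: [0.2, -0.2, -4.0]
opening: 0.269
grasp_force: 60.0
time_s: 10.85
eef_pos: [0.5446, -0.3733, 0.1396]
eef_rot: [0.0, 1.0, -0.004, 0.0]
wrist_force: [0.3, -0.0, -3.8]
opening: 0.27
grasp_force: 60.0
[ 0.5446 -0.3733  0.1396] [ 0.      1.     -0.0036  0.    ] [ 0.2849 -0.0421 -3.8349] [-0.0105  0.1003 -0.0193] 0.27029626190228084
[177 121]
117 61
```

View pics/c5.png

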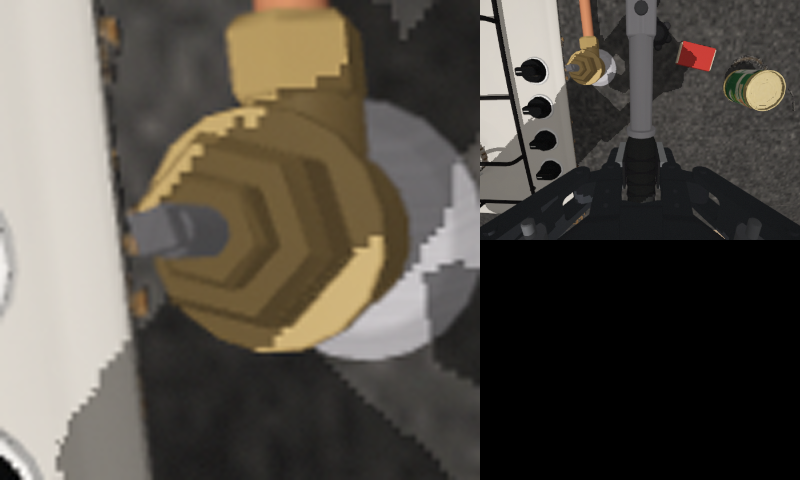

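```bash
python3 - <<'E'
from h import *
im,m,o=load("w5")
c=cv2.resize(im[61:181,117:237],None,fx=4,fy=4,interpolation=cv2.INTER_CUBIC)
g=cv2.createCLAHE(4,(4,4)).apply(cv2.cvtColor(c,cv2.COLOR_BGR2GRAY))
L=cv2.createLineSegmentDetector().detect(cv2.GaussianBlur(g,(0,0),2))[0].reshape(-1,4)
for l in L:
    if np.hypot(l[0]-l[2],l[1]-l[3])<35 or not(140<min(l[0],l[2]) and max(l[0],l[2])<400 and 110<min(l[1],l[3]) and max(l[1],l[3])<350): continue
    uv=l.reshape(2,2)/4+[117,61]-.375
    p=plane(m,uv,.08);d=p[1]-p[0]
    print(l.astype(int),"mm",np.hypot(*d[:2])*1000,"ang",np.degrees(np.arctan2(d[1],d[0]))%60)
# corners guess
for z,pts in((.071,[[345,230],[264,325],[165,298]]),(.071,[[60,0]])):
    print(plane(m,np.array(pts)/4+[117,61],z))
# shoulder disc ellipse centre, tip
print("shoulder R/L/bottom", plane(m,np.array([[385,230],[265,352],[140,215]])/4+[117,61],.071))
print("tip",plane(m,np.array([[140,230]])/4+[117,61],.123))
E
```

```text
[205 114 168 145] mm 8.757115739628148 ang 4.9098384788605784
[384 260 380 203] mm 9.723451334906871 ang 0.07027712411702179
[365 301 385 256] mm 8.766988126276765 ang 32.30852724873168
[356 252 291 325] mm 18.008390699267082 ang 14.550134821628149
[378 299 348 329] mm 7.882177898941613 ang 12.001147107985219
[259 183 280 246] mm 11.208422938036371 ang 14.80084498903625
[279 246 242 289] mm 10.340458282415812 ang 14.822080541254195
[324 161 351 243] mm 14.455777583503567 ang 14.64796574316361
[177 240 161 200] mm 7.346821636733233 ang 17.493240923656476
[284 149 326 162] mm 7.4987204843451964 ang 13.27469100456706
[185 298 253 316] mm 12.63549016715437 ang 14.854342719563576
[217 254 179 259] mm 7.1577812003888885 ang 35.88371505670844
[274 329 186 307] mm 16.38956406778244 ang 15.5541287246606
[308 250 277 161] mm 15.70535475996128 ang 15.432586869826084
[332 333 365 298] mm 8.89008689457349 ang 13.259621532700834
[255 314 310 251] mm 15.490083392859349 ang 15.228534415636346
[379 205 361 163] mm 7.733985763825536 ang 19.846619537784548
[362 164 325 126] mm 8.686346737511073 ang 43.30120100021176
[173 267 221 280] mm 8.809823297468869 ang 13.977043120825229
[217 288 169 275] mm 8.887147976343323 ang 14.310264556283855
[168 203 208 204] mm 7.183069995772546 ang 27.720002573643086
[321 221 301 162] mm 10.33591185416593 ang 15.613844840721924
[196 169 239 180] mm 7.638204572719567 ang 15.427578475982884
[231 136 284 150] mm 9.572131556313764 ang 14.814947965433277
[276 164 209 147] mm 12.054704910635943 ang 16.044561151900254
[[ 0.618  -0.3161  0.071 ]
 [ 0.6009 -0.2993  0.071 ]
 [ 0.6062 -0.2809  0.071 ]]
[[ 0.6586 -0.2675  0.071 ]]
shoulder R/L/bottom [[ 0.6179 -0.3235  0.071 ]
 [ 0.5958 -0.299   0.071 ]
 [ 0.6213 -0.2779  0.071 ]]
tip [[ 0.6182 -0.299   0.123 ]]
```

```bash
python3 - <<'E'
from h import *
im,m,o=load("w5")
def cen(z,segs):
    A=[];b=[]
    for s in segs:
        p=plane(m,np.array(s,float).reshape(2,2)/4+[116.625,60.625],z)[:,:2]
        a=np.degrees(np.arctan2(*(p.mean(0)-[.617,-.300])[::-1])); n=np.radians(round((a-45)/60)*60+45)
        n=np.array([np.cos(n),np.sin(n)]);A.append(n);b.append(n@p.mean(0)-.015);print("  n",n)
    r=np.linalg.lstsq(np.array(A),np.array(b),rcond=None)[0];print(z,r,np.array(A)@r-b);return r
cen(.071,[[356,252,291,325],[324,161,351,243],[274,329,186,307]])
cen(.0875,[[308,250,277,161],[255,314,310,251],[185,298,253,316],[276,164,209,147]])
cen(.0875,[[308,250,277,161],[255,314,310,251],[185,298,253,316]])
g=cv2.cvtColor(im,cv2.COLOR_BGR2GRAY)[0:40,255:310].astype(int)
_,bw=cv2.threshold(g.astype(np.uint8),70,255,cv2.THRESH_BINARY_INV)
n,l,st,ce=cv2.connectedComponentsWithStats(bw)
for i in range(1,n): print(st[i],ce[i]+[255,0])
for z in(.040,.042): print(plane(m,[[281.8,12]],o["eef_pos"][2]+z)-o["eef_pos"])
E
```

```text
n [-0.7071 -0.7071]
  n [ 0.2588 -0.9659]
  n [-0.9659  0.2588]
0.071 [ 0.617  -0.3001] [ 0.0008 -0.0008 -0.0008]
  n [ 0.2588 -0.9659]
  n [-0.7071 -0.7071]
  n [-0.9659  0.2588]
  n [ 0.9659 -0.2588]
0.0875 [ 0.619  -0.2965] [ 0.    -0.     0.002  0.002]
  n [ 0.2588 -0.9659]
  n [-0.7071 -0.7071]
  n [-0.9659  0.2588]
0.0875 [ 0.6202 -0.2969] [ 0.0007 -0.0007  0.0007]
[ 15   0  24  27 503] [281.66    13.2485]
[54  0  1 13 13] [309.   6.]
[54 14  1  1  1] [309.  14.]
[54 24  1 16 16] [309.   31.5]
[ 0 34  1  5  5] [255.  36.]
[[ 0.1103 -0.0012  0.04  ]]
[[ 0.1097 -0.0012  0.042 ]]
```

```bash
python3 -m handwheel '[[0,0,0,-0.03,-0.0145,0,0],[0,0,0,-0.059,-0.0285,0,0],[0,0,0,-0.059,-0.0285,0,0],[0,0,0,-0.059,-0.0285,0,0],[0,0,0,-0.028,-0.014,0,0],[0,0,-0.028,0,0,0,0],[0,0,-0.0296,0,0,0,0],[0,0,-0.028,0,0,0,0]]'
python3 -m handwheel '[[0,0,0,0,0,0,0],[0,0,0,0,0,0,0],[0,0,0,0,0,0,0],[0,0,0,0,0,0,0],[0,0,0,0,0,0,0],[0,0,0,0,0,0,0],[0,0,0,0,0,0,0],[0,0,0,0,0,0,0]]'
cat >> h.py <<'E'
def st(c=(.6172,-.3003)):
    o=ctrl.get_obs();w,x,y,z=o["eef_rot"];psi=2*np.arctan2(y,x)
    psi=(psi+np.pi)%(2*np.pi)-np.pi
    ex=np.array([np.cos(psi),np.sin(psi)]);ey=np.array([np.sin(psi),-np.cos(psi)])
    d=np.array(c)-(o["eef_pos"][:2]+.148*ex)
    print("t",o["time_s"],"pos",o["eef_pos"],"psi",np.degrees(psi),"F",o["wrist_force"],"T",o["torque"],"op",o["opening"])
    print("ring->hex err in tool x,y mm",1000*d@ex,1000*d@ey,"units",d@ex/.3,d@ey/.3)
    f=o["wrist_force"][:2];print("F tool",f@ex,f@ey)
E
python3 - <<'E'
from h import *
st();im,m,o=snap("wrist","w6")
st()
E
```

```text
time_s: 11.7
eef_pos: [0.4743, -0.3386, 0.1399]
eef_rot: [0.0, 0.991, 0.132, 0.0]
wrist_force: [-0.3, 0.2, -4.0]
opening: 0.265
grasp_force: 60.0
time_s: 12.5
eef_pos: [0.4743, -0.3385, 0.1396]
eef_rot: [-0.0, 0.991, 0.131, -0.0]
wrist_force: [-1.5, 0.4, -3.6]
opening: 0.273
grasp_force: 60.0
t 12.5 pos [ 0.4743 -0.3385  0.1396] psi 14.999755168196746 F [-1.4758  0.4374 -3.6135] T [-0.0027  0.0897 -0.0315] op 0.2727163886674672
ring->hex err in tool x,y mm -0.07602902025906609 0.075223199449114 units -0.0002534300675302203 0.00025074399816371335
F tool -1.3122730943655097 -0.8044177803203988
t 12.55 pos [ 0.4743 -0.3386  0.1396] psi 15.002162655591308 F [-0.8347  0.4534 -3.949 ] T [-0.0393  0.0937 -0.0298] op 0.2694875263642046
ring->hex err in tool x,y mm -0.07303886144765226 0.04020419159123991 units -0.0002434628714921742 0.0001340139719707997
F tool -0.6889044271772939 -0.6540133914244882
```

```bash
python3 - <<'E'
from h import *
t,m,o=snap("top","t6");s,ms,_=snap("scene","s6")
p=proj(m,[.6172,-.3003,.17])[0].astype(int);q=proj(ms,[.6172,-.3003,.15])[0].astype(int);print(p,q)
def crop(i,p,r=35):
    x,y=p-r;return cv2.resize(i[y:y+2*r,x:x+2*r],(400,400),interpolation=2),(x,y)
a,A=crop(t,p);b,B=crop(s,q,45);print(A,B)
cv2.imwrite("pics/c6.png",np.hstack([a,b]))
print("ring ctr proj mid/top",proj(m,[[.6172,-.3003,.170],[.6172,-.3003,.179]]),"tip",proj(m,[.6172,-.3003,.123]))
E
```

```text
[218 150] [256 161]
(np.int64(183), np.int64(115)) (np.int64(211), np.int64(116))
ring ctr proj mid/top [[218.78   150.7563]
 [217.936  149.749 ]] tip [[222.8885 155.6603]]
```

View pics/c6.png

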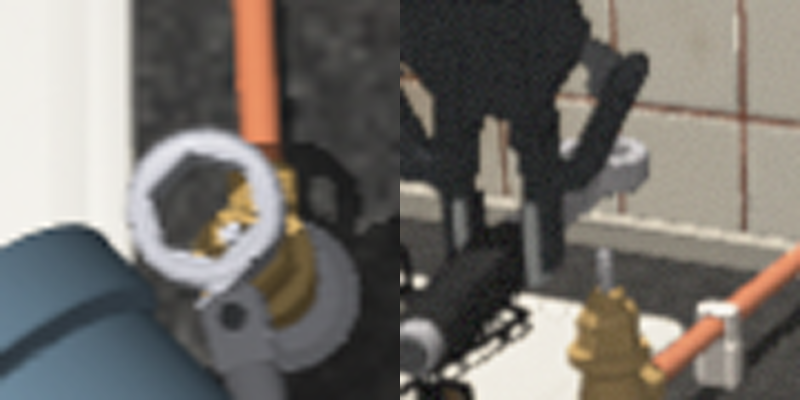

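```bash
python3 -m handwheel '[[0,0,0,0,0,0.02,0],[0,0,0,0,0,0.04,0],[0,0,0,0,0,0.04,0],[0,0,0,0,0,0.04,0],[0,0,0,0,0,0.03,0],[0,0,0,0,0,0.02,0],[0,0,0,0,0,0.01,0],[0,0,0,0,0,0,0]]'
python3 - <<'E'
from h import *
st();t,m,o=snap("top","t7");z=o["eef_pos"][2]+.030
p=proj(m,[.6172,-.3003,z+.009])[0];print(p)
x,y=(p-25).astype(int);c=cv2.resize(t[y:y+50,x:x+50],None,fx=8,fy=8,interpolation=cv2.INTER_CUBIC).astype(int)
gray=((c.max(2)-c.min(2)<22)&(c.min(2)>120)).astype(np.uint8)
cs,_=cv2.findContours(gray,cv2.RETR_EXTERNAL,cv2.CHAIN_APPROX_NONE)
for k in sorted(cs,key=cv2.contourArea)[-3:]:
    if len(k)>30: e=cv2.fitEllipse(cv2.convexHull(k));print(cv2.contourArea(k),np.array(e[0])/8+[x-.44,y-.44],np.array(e[1])/8)
E
```

```text
time_s: 13.45
eef_pos: [0.4742, -0.3384, 0.0792]
eef_rot: [-0.0, 0.991, 0.131, -0.0]
wrist_force: [-0.7, -0.3, -4.8]
opening: 0.265
grasp_force: 60.0
t 13.45 pos [ 0.4742 -0.3384  0.0792] psi 15.005885255043001 F [-0.6722 -0.2685 -4.795 ] T [-0.0904  0.1471 -0.0493] op 0.2652792020486449
ring->hex err in tool x,y mm 0.006571735215154388 0.20834959946287132 units 2.1905784050514635e-05 0.0006944986648762378
F tool -0.7188417564926679 0.08528645881523597
[223.2837 156.1321]
18496.5 [201.5226 147.3936] [10.0144 55.0676]
33898.5 [223.54  159.506] [25.9617 31.2298]
```

```bash
python3 -m handwheel '[[0,0,0,0,0,0.006,0],[0,0,0,0,0,0.006,0],[0,0,0,0,0,0.006,0],[0,0,0,0,0,0.006,0],[0,0,0,0,0,0.006,0],[0,0,0,0,0,0,0],[0,0,0,0,0,0,0],[0,0,0,0,0,0,0]]' && python3 -c 'from h import *;st()'
```

```text
time_s: 14.3
eef_pos: [0.4744, -0.3386, 0.0707]
eef_rot: [0.0, 0.991, 0.131, 0.0]
wrist_force: [0.4, -0.3, -3.6]
opening: 0.268
grasp_force: 60.0
t 14.3 pos [ 0.4744 -0.3386  0.0707] psi 15.004973053934577 F [ 0.3694 -0.2545 -3.6174] T [-0.016  0.099 -0.035] op 0.2683630738649904
ring->hex err in tool x,y mm -0.10175622052427621 -0.04741201648563342 units -0.0003391874017475874 -0.00015804005495211138
F tool 0.29092267780460995 0.3414817450026821
```

```bash
python3 -m handwheel '[[0,0,0,0,0,0.003,0],[0,0,0,0,0,0.003,0],[0,0,0,0,0,0.003,0],[0,0,0,0,0,0.003,0],[0,0,0,0,0,0.003,0],[0,0,0,0,0,0,0],[0,0,0,0,0,0,0],[0,0,0,0,0,0,0]]' && python3 -c 'from h import *;st()'
```

```text
time_s: 15.1
eef_pos: [0.4744, -0.3386, 0.0662]
eef_rot: [0.0, 0.991, 0.131, 0.0]
wrist_force: [0.9, -0.4, -4.5]
opening: 0.266
grasp_force: 60.0
t 15.1 pos [ 0.4744 -0.3386  0.0662] psi 15.004682786479925 F [ 0.8596 -0.4435 -4.4634] T [-0.0378 -0.0523 -0.0233] op 0.2664440822586537
ring->hex err in tool x,y mm -0.16323359581628255 -0.012102537123091868 units -0.0005441119860542752 -4.0341790410306236e-05
F tool 0.7154376782163031 0.6508687364914345
```

```bash
python3 -m handwheel '[[0,0,0,0,0,0.003,0],[0,0,0,0,0,0.003,0],[0,0,0,0,0,0.003,0],[0,0,0,0,0,0.003,0],[0,0,0,0,0,0,0],[0,0,0,0,0,0,0],[0,0,0,0,0,0,0],[0,0,0,0,0,0,0]]' && python3 -c 'from h import *;st()'
```

```text
time_s: 15.9
eef_pos: [0.4744, -0.3386, 0.0625]
eef_rot: [0.0, 0.991, 0.131, 0.0]
wrist_force: [1.2, -0.1, -4.7]
opening: 0.265
grasp_force: 60.1
t 15.9 pos [ 0.4744 -0.3386  0.0625] psi 15.000810684353187 F [ 1.225  -0.0628 -4.7221] T [-0.0999 -0.1896 -0.0709] op 0.2649704561172644
ring->hex err in tool x,y mm -0.1348348673102607 -0.0348130451429096 units -0.000449449557700869 -0.0001160434838096987
F tool 1.1669912053792082 0.37769004338030326
```

```bash
python3 -m handwheel '[[0,0,0,0,0,0.002,0],[0,0,0,0,0,0.002,0],[0,0,0,0,0,0.002,0],[0,0,0,0,0,0.002,0],[0,0,0,0,0,0.002,0],[0,0,0,0,0,0,0],[0,0,0,0,0,0,0],[0,0,0,0,0,0,0]]' && python3 -c 'from h import *;st()'
```

```text
time_s: 16.7
eef_pos: [0.4744, -0.3385, 0.0595]
eef_rot: [0.0, 0.991, 0.131, 0.0]
wrist_force: [1.5, 1.0, -3.6]
opening: 0.266
grasp_force: 60.1
t 16.7 pos [ 0.4744 -0.3385  0.0595] psi 15.005061364722826 F [ 1.4583  0.978  -3.5974] T [-0.0309 -0.2973 -0.0475] op 0.26630648004379776
ring->hex err in tool x,y mm -0.13741288183172326 0.03920724312961196 units -0.00045804293943907767 0.00013069081043203987
F tool 1.6617401266924716 -0.5670720500023317
```

```bash
python3 -m handwheel '[[0,0,0,0.0015,0,0,0],[0,0,0,0.0015,0,0,0],[0,0,0,0,0,0,0],[0,0,0,0,0,0,0],[0,0,0,0,0,0,0],[0,0,0,0,0,0,0],[0,0,0,0,0,0,0],[0,0,0,0,0,0,0]]' && python3 -c 'from h import *;st()'
```

```text
time_s: 17.5
eef_pos: [0.4751, -0.3383, 0.0595]
eef_rot: [-0.0, 0.991, 0.131, -0.0]
wrist_force: [-0.8, 0.2, -4.0]
opening: 0.266
grasp_force: 60.0
t 17.5 pos [ 0.4751 -0.3383  0.0595] psi 15.005280530553819 F [-0.7839  0.2337 -3.9618] T [-0.0322  0.0785 -0.0092] op 0.2663690890627779
ring->hex err in tool x,y mm -0.9514125805380574 0.07359083298339839 units -0.0031713752684601913 0.00024530277661132796
F tool -0.6966066988882457 -0.4287245017828367
```

```bash
python3 -m handwheel '[[0,0,0,0,0,0.003,0],[0,0,0,0,0,0.003,0],[0,0,0,0,0,0.003,0],[0,0,0,0,0,0.003,0],[0,0,0,0,0,0.003,0],[0,0,0,0,0,0,0],[0,0,0,0,0,0,0],[0,0,0,0,0,0,0]]' && python3 -c 'from h import *;st()'
```

```text
time_s: 18.3
eef_pos: [0.4752, -0.3383, 0.0551]
eef_rot: [0.0, 0.991, 0.131, 0.0]
wrist_force: [0.5, 0.6, -4.8]
opening: 0.267
grasp_force: 60.0
t 18.3 pos [ 0.4752 -0.3383  0.0551] psi 15.01031882928492 F [ 0.5212  0.5565 -4.7722] T [-0.0843  0.1277  0.0313] op 0.26711877264423833
ring->hex err in tool x,y mm -1.0104532578965268 0.029992961115661312 units -0.0033681775263217566 9.997653705220439e-05
F tool 0.6475743330939319 -0.4025473200219128
```

```bash
python3 -m handwheel '[[0,0,0,0,0,0.002,0],[0,0,0,0,0,0.002,0],[0,0,0,0,0,0.002,0],[0,0,0,0,0,0,0],[0,0,0,0,0,0,0],[0,0,0,0,0,0,0],[0,0,0,0,0,0,0],[0,0,0,0,0,0,0]]' && python3 -c 'from h import *;st()'
```

```text
time_s: 19.1
eef_pos: [0.4752, -0.3383, 0.0533]
eef_rot: [0.0, 0.991, 0.131, 0.0]
wrist_force: [-0.2, 0.2, -3.9]
opening: 0.269
grasp_force: 60.0
t 19.1 pos [ 0.4752 -0.3383  0.0533] psi 15.009929049342878 F [-0.2171  0.2402 -3.9032] T [-0.019   0.0776  0.0319] op 0.26862421011266135
ring->hex err in tool x,y mm -1.0185364646897281 0.02250372700823052 units -0.0033951215489657605 7.501242336076853e-05
F tool -0.14743428107951523 -0.2882521108175368
```

```bash
python3 -m handwheel '[[0,0,0,0,0,0.002,0],[0,0,0,0,0,0.002,0],[0,0,0,0,0,0.002,0],[0,0,0,0,0,0.002,0],[0,0,0,0,0,0,0],[0,0,0,0,0,0,0],[0,0,0,0,0,0,0],[0,0,0,0,0,0,0]]' && python3 -c 'from h import *;st()'
```

```text
time_s: 19.9
eef_pos: [0.4752, -0.3383, 0.0508]
eef_rot: [0.0, 0.991, 0.131, 0.0]
wrist_force: [0.1, -0.5, -4.1]
opening: 0.268
grasp_force: 60.0
t 19.9 pos [ 0.4752 -0.3383  0.0508] psi 15.004349217467249 F [ 0.1143 -0.4579 -4.0832] T [-0.0263  0.1387  0.0027] op 0.26825532137528735
ring->hex err in tool x,y mm -0.9721311060753686 0.01733837806751516 units -0.0032404370202512287 5.7794593558383904e-05
F tool -0.008098235990290106 0.4718620132934497
```

```bash
python3 -m handwheel '[[0,0,0,0,0,0.0015,0],[0,0,0,0,0,0.0015,0],[0,0,0,0,0,0,0],[0,0,0,0,0,0,0],[0,0,0,0,0,0,0],[0,0,0,0,0,0,0],[0,0,0,0,0,0,0],[0,0,0,0,0,0,0]]' && python3 -c 'from h import *;st()'
```

```text
time_s: 20.7
eef_pos: [0.4752, -0.3384, 0.0499]
eef_rot: [0.0, 0.991, 0.131, 0.0]
wrist_force: [-0.0, -0.5, -2.8]
opening: 0.263
grasp_force: 60.1
t 20.7 pos [ 0.4752 -0.3384  0.0499] psi 15.003943079175661 F [-0.0359 -0.5494 -2.8393] T [ 0.0134  0.0509 -0.0568] op 0.2629083095741663
ring->hex err in tool x,y mm -0.9878776790659793 0.006789084552779948 units -0.003292925596886598 2.263028184259976e-05
F tool -0.17694575032487184 0.5213807950105984
```

```bash
python3 -m handwheel '[[0,0,0,0,0,0.002,0],[0,0,0,0,0,0.0015,0],[0,0,0,0,0,0,0],[0,0,0,0,0,0,0],[0,0,0,0,0,0,0],[0,0,0,0,0,0,0],[0,0,0,0,0,0,0],[0,0,0,0,0,0,0]]' && python3 -c 'from h import *;st()'
```

```text
time_s: 21.5
eef_pos: [0.4752, -0.3384, 0.049]
eef_rot: [0.0, 0.991, 0.131, 0.0]
wrist_force: [-2.3, -0.6, 1.5]
opening: 0.27
grasp_force: 60.6
t 21.5 pos [ 0.4752 -0.3384  0.049 ] psi 15.003959849820053 F [-2.3415 -0.5798  1.5384] T [-0.01    0.0095 -0.0317] op 0.2696655049300962
ring->hex err in tool x,y mm -0.9742762305518518 -0.08605373369174799 units -0.0032475874351728393 -0.0002868457789724933
F tool -2.411815697918219 -0.04616261494007699
```

```bash
cat >> h.py <<'E'
def mm(c=(.6182,-.3001)):
    st(c);o=ctrl.get_obs();w,x,y,z=o["eef_rot"];psi=2*np.arctan2(y,x)
    ex=np.array([np.cos(psi),np.sin(psi)]);p=o["eef_pos"][:2];f=o["wrist_force"][:2];T=o["torque"][2]
    cr=lambda r:r[0]*f[1]-r[1]*f[0]
    print("Mhex",T+cr(p-np.array(c)),"Mpin",T+cr(-.110*ex))
E
python3 -m handwheel '[[0,0,0.0111,0.0003,-0.0172,0,0],[0,0,0.0111,0.0003,-0.0172,0,0],[0,0,0.0111,0.0003,-0.0172,0,0],[0,0,0.0111,0.0003,-0.0172,0,0],[0,0,0,0,0,0,0],[0,0,0,0,0,0,0],[0,0,0,0,0,0,0],[0,0,0,0,0,0,0]]' && python3 -c 'from h import *;mm()'
```

```text
time_s: 22.3
eef_pos: [0.4716, -0.3181, 0.0489]
eef_rot: [0.0, 0.998, 0.061, 0.0]
wrist_force: [0.6, 0.7, -0.3]
opening: 0.266
grasp_force: 60.6
t 22.3 pos [ 0.4716 -0.3181  0.0489] psi 7.033766750340864 F [ 0.6225  0.6644 -0.3434] T [ 0.0989 -0.4766  0.0188] op 0.2661961648126062
ring->hex err in tool x,y mm -0.28699220140745313 0.04068541546811865 units -0.0009566406713581771 0.0001356180515603955
F tool 0.6991501792631448 -0.5832143388176927
Mhex -0.0673508226198472 Mpin -0.04532761049624666
```

```bash
python3 -m handwheel '[[0,0,0.0111,-0.001,-0.0172,0,0],[0,0,0.0111,0,-0.0172,0,0],[0,0,0.0111,0,-0.0172,0,0],[0,0,0.0111,0,-0.0172,0,0],[0,0,0,0,0,0,0],[0,0,0,0,0,0,0],[0,0,0,0,0,0,0],[0,0,0,0,0,0,0]]' && python3 -c 'from h import *;mm()'
```

```text
time_s: 23.1
eef_pos: [0.4705, -0.2983, 0.0492]
eef_rot: [0.001, 1.0, -0.008, 0.001]
wrist_force: [5.1, -2.9, -2.0]
opening: 0.269
grasp_force: 60.3
t 23.1 pos [ 0.4705 -0.2983  0.0492] psi -0.9258717512497661 F [ 5.1411 -2.911  -1.9889] T [-0.2798 -1.0317  0.2852] op 0.2687829134281052
ring->hex err in tool x,y mm -0.2477229268942561 -0.5664106938689738 units -0.0008257430896475203 -0.0018880356462299124
F tool 5.187417220272397 2.827507014443024
Mhex 0.70587990078971 Mpin 0.5961968639671846
```

```bash
python3 -m handwheel '[[0,0,0.0111,0.0025,-0.0172,0,0],[0,0,0.0111,0,-0.0172,0,0],[0,0,0.0111,0.0003,-0.0172,0,0],[0,0,0,0,0,0,0],[0,0,0,0,0,0,0],[0,0,0,0,0,0,0],[0,0,0,0,0,0,0],[0,0,0,0,0,0,0]]' && python3 -c 'from h import *;mm()'
```

```text
time_s: 23.9
eef_pos: [0.4715, -0.2829, 0.0491]
eef_rot: [0.0, 0.998, -0.06, 0.0]
wrist_force: [2.5, -4.8, -0.4]
opening: 0.267
grasp_force: 60.5
t 23.9 pos [ 0.4715 -0.2829  0.0491] psi -6.9336657298654085 F [ 2.5316 -4.7894 -0.3622] T [-0.7337 -0.7391  0.3085] op 0.26746879411766056
ring->hex err in tool x,y mm -0.30622104549628887 -0.6383593847116451 units -0.001020736818320963 -0.002127864615705484
F tool 3.0912436814098694 4.448762028478128
Mhex 0.9675428916774345 Mpin 0.7978789147403322
```

```bash
python3 -m handwheel '[[0,0,0.0111,0.0015,-0.0172,0,0],[0,0,0.0111,0,-0.0172,0,0],[0,0,0.0111,0.0003,-0.0172,0,0],[0,0,0.0111,0,-0.0172,0,0],[0,0,0,0,0,0,0],[0,0,0,0,0,0,0],[0,0,0,0,0,0,0],[0,0,0,0,0,0,0]]' && python3 -c 'from h import *;mm()'
```

```text
time_s: 24.7
eef_pos: [0.4753, -0.2629, 0.0491]
eef_rot: [0.001, 0.992, -0.13, 0.0]
wrist_force: [1.4, -6.2, -0.0]
opening: 0.267
grasp_force: 60.5
t 24.7 pos [ 0.4753 -0.2629  0.0491] psi -14.906639871239122 F [ 1.4193 -6.2031 -0.0333] T [-0.9159 -0.564   0.4755] op 0.26676287118178343
ring->hex err in tool x,y mm -0.32197638581611093 -0.7993907020509846 units -0.0010732546193870365 -0.002664635673503282
F tool 2.967227309567674 5.629229205735959
Mhex 1.309205598670467 Mpin 1.0947353938049535
```

```bash
python3 -m handwheel '[[0,0,0.0111,0.001,-0.0172,0,0],[0,0,0.0111,0,-0.0172,0,0],[0,0,0.0111,0.0003,-0.0172,0,0],[0,0,0,0,0,0,0],[0,0,0,0,0,0,0],[0,0,0,0,0,0,0],[0,0,0,0,0,0,0],[0,0,0,0,0,0,0]]' && python3 -c 'from h import *;mm()'
```

```text
time_s: 25.5
eef_pos: [0.4797, -0.2489, 0.0491]
eef_rot: [0.001, 0.983, -0.181, -0.0]
wrist_force: [-1.3, -8.0, -0.4]
opening: 0.268
grasp_force: 60.6
t 25.5 pos [ 0.4797 -0.2489  0.0491] psi -20.888151090452826 F [-1.3059 -8.0168 -0.3949] T [-1.4295 -0.146   0.5947] op 0.2675982608798005
ring->hex err in tool x,y mm -0.3715415707532244 -1.581812564440925 units -0.001238471902510748 -0.005272708548136417
F tool 1.6382457133620278 7.955575265871392
Mhex 1.7717171885688892 Mpin 1.4697697577432658
```

```bash
python3 -m handwheel '[[0,0,0.0111,0,-0.0172,0,0],[0,0,0,0,0,0,0],[0,0,0,0,0,0,0],[0,0,0,0,0,0,0],[0,0,0,0,0,0,0],[0,0,0,0,0,0,0],[0,0,0,0,0,0,0],[0,0,0,0,0,0,0]]' && python3 -c 'from h import *;mm()'
```

```text
time_s: 26.3
eef_pos: [0.4814, -0.2447, 0.0492]
eef_rot: [0.002, 0.98, -0.199, -0.0]
wrist_force: [-2.6, -9.9, -0.4]
opening: 0.267
grasp_force: 60.5
t 26.3 pos [ 0.4814 -0.2447  0.0492] psi -22.95232941360159 F [-2.6414 -9.9124 -0.4183] T [-1.7551 -0.0114  0.0636] op 0.2672489252778565
ring->hex err in tool x,y mm -0.4190658854120268 -2.3760499980117955 units -0.0013968862847067557 -0.00792016666003932
F tool 1.433210550711432 10.157701516785686
Mhex 1.566114826802304 Mpin 1.1809735354181627
```

```bash
python3 -m handwheel '[[0,0,0.0111,0,-0.0128,0,0],[0,0,0.0111,0,-0.0128,0,0],[0,0,0,0,0,0,0],[0,0,0,0,0,0,0],[0,0,0,0,0,0,0],[0,0,0,0,0,0,0],[0,0,0,0,0,0,0],[0,0,0,0,0,0,0]]' && python3 -c 'from h import *;mm()'
```

```text
time_s: 27.1
eef_pos: [0.4847, -0.2376, 0.0492]
eef_rot: [0.001, 0.972, -0.233, 0.0]
wrist_force: [-1.3, -9.4, -1.3]
opening: 0.27
grasp_force: 60.5
t 27.1 pos [ 0.4847 -0.2376  0.0492] psi -26.988749310095802 F [-1.3202 -9.4345 -1.2796] T [-1.6656 -0.1061 -0.2052] op 0.270088482668401
ring->hex err in tool x,y mm -0.6826701534617338 -4.864736302771704 units -0.0022755671782057783 -0.01621578767590568
F tool 3.1051069332587087 9.006168379089585
Mhex 1.1366668682715946 Mpin 0.7854751857934336
```

```bash
python3 -m handwheel '[[0,0,0.0085,0,-0.0098,0,0],[0,0,0.006,0,-0.007,0,0],[0,0,0,0,0,0,0],[0,0,0,0,0,0,0],[0,0,0,0,0,0,0],[0,0,0,0,0,0,0],[0,0,0,0,0,0,0],[0,0,0,0,0,0,0]]' && python3 -c 'from h import *;mm()'
```

```text
time_s: 27.9
eef_pos: [0.4872, -0.233, 0.0491]
eef_rot: [0.001, 0.967, -0.256, 0.0]
wrist_force: [-0.0, -9.2, -1.3]
opening: 0.269
grasp_force: 60.5
t 27.9 pos [ 0.4872 -0.233   0.0491] psi -29.625612450428772 F [-0.0218 -9.1644 -1.2807] T [-1.6565 -0.2279 -0.4302] op 0.26936227256416545
ring->hex err in tool x,y mm -0.971322290926875 -6.449744971252494 units -0.0032377409697562512 -0.021499149904174984
F tool 4.511283175237282 7.977124886242269
Mhex 0.7717843720231123 Mpin 0.4473053595920384
```

```bash
python3 -m handwheel '[[0,0,-0.0118,0,0.0136,0,0],[0,0,-0.0118,0,0.0136,0,0],[0,0,-0.0118,0,0.0136,0,0],[0,0,-0.0118,0,0.0136,0,0],[0,0,0,0,0,0,0],[0,0,0,0,0,0,0],[0,0,0,0,0,0,0],[0,0,0,0,0,0,0]]' && python3 -c 'from h import *;mm()'
```

```text
time_s: 28.7
eef_pos: [0.4801, -0.2479, 0.0493]
eef_rot: [0.002, 0.983, -0.182, 0.0]
wrist_force: [-0.5, -8.9, -1.7]
opening: 0.274
grasp_force: 60.4
t 28.7 pos [ 0.4801 -0.2479  0.0493] psi -21.016222312145324 F [-0.4848 -8.92   -1.7248] T [-1.6648 -0.2602  0.4278] op 0.2742005859147242
ring->hex err in tool x,y mm -0.39567496168635957 -0.7970219154069671 units -0.001318916538954532 -0.0026567397180232238
F tool 2.7464100319523475 8.5004775968732
Mhex 1.684662729299752 Mpin 1.3628190577818695
```

```bash
python3 -m handwheel '[[0,0,-0.0111,0,0.0172,0,0],[0,0,-0.0111,0,0.0172,0,0],[0,0,-0.0083,0,0.0129,0,0],[0,0,0,0,0,0,0],[0,0,0,0,0,0,0],[0,0,0,0,0,0,0],[0,0,0,0,0,0,0],[0,0,0,0,0,0,0]]' && python3 -c 'from h import *;mm()'
```

```text
time_s: 29.5
eef_pos: [0.4761, -0.2597, 0.0492]
eef_rot: [0.0, 0.991, -0.136, 0.001]
wrist_force: [2.5, -4.6, -1.6]
opening: 0.265
grasp_force: 60.5
t 29.5 pos [ 0.4761 -0.2597  0.0492] psi -15.643670141504 F [ 2.471  -4.6412 -1.6217] T [-0.7825 -0.816  -0.3306] op 0.2652765419524185
ring->hex err in tool x,y mm -0.2637498836625298 0.5751330497966405 units -0.0008791662788750994 0.0019171101659888016
F tool 3.6309611314471044 3.8029686837821983
Mhex 0.2291085613395979 Mpin 0.08768706965301626
```

```bash
python3 -m handwheel '[[0,0,-0.008,0.0015,0.0135,0,0],[0,0,0,0.0015,0.0015,0,0],[0,0,0,0,0,0,0],[0,0,0,0,0,0,0],[0,0,0,0,0,0,0],[0,0,0,0,0,0,0],[0,0,0,0,0,0,0],[0,0,0,0,0,0,0]]' && python3 -c 'from h import *;mm()'
```

```text
time_s: 30.3
eef_pos: [0.475, -0.2634, 0.0488]
eef_rot: [-0.0, 0.992, -0.123, -0.0]
wrist_force: [0.2, -1.7, 0.4]
opening: 0.265
grasp_force: 60.8
t 30.3 pos [ 0.475  -0.2634  0.0488] psi -14.140529351561 F [ 0.1706 -1.6512  0.3575] T [-0.5232 -0.284  -0.3046] op 0.26477720757161716
ring->hex err in tool x,y mm -0.1710075786811701 0.6331880784242692 units -0.0005700252622705671 0.0021106269280808973
F tool 0.5687790043696525 1.5594948481899265
Mhex -0.0744326455737784 Mpin -0.1330666202822159
```

```bash
python3 -m handwheel '[[0,0,-0.004,0.0007,0.0085,0,0],[0,0,0,0,0,-0.002,0],[0,0,0,0,0,-0.001,0],[0,0,0,0,0,0,0],[0,0,0,0,0,0,0],[0,0,0,0,0,0,0],[0,0,0,0,0,0,0],[0,0,0,0,0,0,0]]' && python3 -c 'from h import *;mm()'
```

```text
time_s: 31.1
eef_pos: [0.4746, -0.2656, 0.0495]
eef_rot: [-0.0, 0.993, -0.117, -0.0]
wrist_force: [0.5, 0.6, -2.6]
opening: 0.269
grasp_force: 60.5
t 31.1 pos [ 0.4746 -0.2656  0.0495] psi -13.40727781436286 F [ 0.4617  0.5773 -2.579 ] T [-0.001  -0.272   0.0769] op 0.2694903026548089
ring->hex err in tool x,y mm -0.2908271450085466 0.20877910019053372 units -0.0009694238166951553 0.0006959303339684458
F tool 0.3152893919334691 -0.6686677959503694
Mhex -0.021977209041145113 Mpin 0.0033035262944609706
```

```bash
python3 -m handwheel '[[0,0,0,0.002,0,-0.002,0],[0,0,0,0,0,-0.003,0],[0,0,0,0,0,-0.004,0],[0,0,0,0,0,-0.004,0],[0,0,0,0,0,0,0],[0,0,0,0,0,0,0],[0,0,0,0,0,0,0],[0,0,0,0,0,0,0]]' && python3 -c 'from h import *;mm()'
```

```text
time_s: 31.9
eef_pos: [0.4749, -0.2658, 0.0534]
eef_rot: [-0.0, 0.993, -0.117, -0.0]
wrist_force: [-2.4, 0.0, -4.7]
opening: 0.265
grasp_force: 60.1
t 31.9 pos [ 0.4749 -0.2658  0.0534] psi -13.412015602914325 F [-2.3932  0.0217 -4.7128] T [ 0.1479  0.5996 -0.0049] op 0.2646662573864118
ring->hex err in tool x,y mm -0.6651960739775851 0.10599429858733825 units -0.0022173202465919505 0.00035331432862446084
F tool -2.332923794074844 0.5340109565496642
Mhex 0.07405788255057773 Mpin 0.053873411572237684
```

```bash
python3 -m handwheel '[[0,0,0,-0.0014,0,0,0],[0,0,0,0,0,-0.004,0],[0,0,0,0,0,-0.005,0],[0,0,0,0,0,-0.006,0],[0,0,0,0,0,-0.006,0],[0,0,0,0,0,-0.006,0],[0,0,0,0,0,0,0],[0,0,0,0,0,0,0]]' && python3 -c 'from h import *;mm()'
```

```text
time_s: 32.7
eef_pos: [0.475, -0.266, 0.0618]
eef_rot: [0.0, 0.993, -0.117, 0.0]
wrist_force: [-1.6, -0.1, -4.7]
opening: 0.268
grasp_force: 60.0
t 32.7 pos [ 0.475  -0.266   0.0618] psi -13.415846875792846 F [-1.5897 -0.0584 -4.7265] T [0.1925 0.3905 0.023 ] op 0.2675418605223848
ring->hex err in tool x,y mm -0.7608243685777525 -0.08831586319572453 units -0.0025360812285925086 -0.0002943862106524151
F tool -1.5327660831838659 0.42565445660815593
Mhex 0.08556944804186843 Mpin 0.0698537945336533
```

```bash
python3 -m handwheel '[[0,0,0,-0.001,0.0005,-0.004,0],[0,0,0,0,0,-0.008,0],[0,0,0,0,0,-0.012,0],[0,0,0,0,0,-0.016,0],[0,0,0,0,0,-0.016,0],[0,0,0,0,0,-0.005,0],[0,0,0,0,0,0,0],[0,0,0,0,0,0,0]]' && python3 -c 'from h import *;mm()'
```

```text
time_s: 33.5
eef_pos: [0.4746, -0.266, 0.08]
eef_rot: [-0.0, 0.993, -0.117, -0.0]
wrist_force: [0.7, 0.2, -4.1]
opening: 0.272
grasp_force: 60.1
t 33.5 pos [ 0.4746 -0.266   0.08  ] psi -13.419123954940142 F [ 0.677   0.2008 -4.1287] T [ 0.0123  0.1317 -0.0182] op 0.2716340695817423
ring->hex err in tool x,y mm -0.379867328251093 -0.20642134017490563 units -0.0012662244275036432 -0.0006880711339163521
F tool 0.6118982892922643 -0.35238236063091466
Mhex -0.07012603919625256 Mpin -0.05699567690305991
```

```bash
python3 -m handwheel '[[0,0,0,0,0,-0.02,0],[0,0,0,0,0,-0.05,0],[0,0,0,0,0,-0.07,0],[0,0,0,0,0,-0.06,0],[0,0,0,0,0,-0.03,0],[0,0,0,-0.007,0.05,0,0],[0,0,0,-0.012,0.1,0,0],[0,0,0,-0.012,0.12,0,0]]'
python3 -m handwheel '[[0,0,0,-0.012,0.12,0,0],[0,0,0.02,-0.012,0.08,0,0],[0,0,0.03,-0.002,0.037,0,0],[0,0,0.04,0,0,0,0],[0,0,0.04,0,0,0,0],[0,0,0.04,0,0,0,0],[0,0,0.04,0,0,0,0],[0,0,0.04,0,0,0,0]]'
python3 -m handwheel '[[0,0,0.04,0,0,0,0],[0,0,0.04,0,0,0,0],[0,0,0.04,0,0,0,0],[0,0,0.03,0,0,0,0],[0,0,0.02,0,0,0,0],[0,0,0,0,0,0,0],[0,0,0,0,0,0,0],[0,0,0,0,0,0,0]]' && python3 -c 'from h import *;st()'
```

```text
time_s: 34.3
eef_pos: [0.4461, -0.3429, 0.1485]
eef_rot: [-0.0, 0.993, -0.116, -0.0]
wrist_force: [0.4, -0.1, -4.2]
opening: 0.271
grasp_force: 60.1
time_s: 35.1
eef_pos: [0.421, -0.4101, 0.148]
eef_rot: [-0.0, 0.871, -0.49, -0.001]
wrist_force: [0.4, 0.3, -4.5]
opening: 0.268
grasp_force: 60.1
time_s: 35.9
eef_pos: [0.4217, -0.4099, 0.1487]
eef_rot: [-0.0, 0.714, -0.701, -0.0]
wrist_force: [-0.3, -0.1, -4.5]
opening: 0.268
grasp_force: 60.1
t 35.9 pos [ 0.4217 -0.4099  0.1487] psi -88.95829829063054 F [-0.308  -0.0624 -4.4526] T [ 0.1663  0.005  -0.0142] op 0.26793661902436733
ring->hex err in tool x,y mm -254.05533645444774 -197.4367715188053 units -0.8468511215148258 -0.6581225717293511
F tool 0.05676618944761117 0.3091233553020451
```

```bash
python3 -m handwheel '[[0,0,0,0,0,0.06,0],[0,0,0,0,0,0.12,0],[0,0,0,0,0,0.12,0],[0,0,0,0,0,0.12,0],[0,0,0,0,0,0.09,0],[0,0,0,0,0,0.04,0],[0,0,0,0,0,0.01,0],[0,0,0,0,0,0,0]]' && python3 -c 'from h import *;st()'
```

```text
time_s: 36.7
eef_pos: [0.4225, -0.4105, -0.0183]
eef_rot: [0.0, 0.713, -0.701, 0.001]
wrist_force: [0.5, 0.5, -3.8]
opening: 0.265
grasp_force: 60.0
t 36.7 pos [ 0.4225 -0.4105 -0.0183] psi -88.99814163526462 F [ 0.4813  0.4624 -3.8265] T [ 0.1649 -0.006  -0.0614] op 0.26490642550547233
ring->hex err in tool x,y mm -254.76657867183587 -196.6371643983344 units -0.8492219289061197 -0.6554572146611147
F tool -0.4538995849373556 -0.48930775430399814
```

```bash
python3 -m handwheel '[[0,0,0,0,0,0.003,0],[0,0,0,0,0,0.003,0],[0,0,0,0,0,0.002,0],[0,0,0,0,0,0,0],[0,0,0,0,0,0,0],[0,0,0,0,0,0,0],[0,0,0,0,0,0,0],[0,0,0,0,0,0,0]]' && python3 -c 'from h import *;st()'
```

```text
time_s: 37.5
eef_pos: [0.422, -0.4098, -0.0214]
eef_rot: [-0.0, 0.713, -0.701, -0.0]
wrist_force: [-0.5, 0.3, -4.2]
opening: 0.27
grasp_force: 60.1
t 37.5 pos [ 0.422  -0.4098 -0.0214] psi -89.01669660840376 F [-0.5099  0.3468 -4.1609] T [ 0.1129 -0.0331  0.0181] op 0.2703812132822093
ring->hex err in tool x,y mm -254.1556953742486 -197.03132055401724 units -0.8471856512474953 -0.6567710685133908
F tool -0.35552530608768096 0.5038821305705093
```

```bash
python3 -m handwheel '[[0,0,0,0,0,0.004,0],[0,0,0,0,0,0.004,0],[0,0,0,0,0,0.002,0],[0,0,0,0,0,0,0],[0,0,0,0,0,0,0],[0,0,0,0,0,0,0],[0,0,0,0,0,0,0],[0,0,0,0,0,0,0]]' && python3 -c 'from h import *;st()'
```

```text
time_s: 38.3
eef_pos: [0.422, -0.4098, -0.0243]
eef_rot: [-0.0, 0.713, -0.701, 0.0]
wrist_force: [0.4, 0.5, -3.7]
opening: 0.27
grasp_force: 60.1
t 38.3 pos [ 0.422  -0.4098 -0.0243] psi -89.01865263793302 F [ 0.4465  0.4931 -3.6839] T [0.1153 0.0776 0.0046] op 0.2698223767796775
ring->hex err in tool x,y mm -254.176018628008 -197.01840213283165 units -0.8472533954266933 -0.6567280071094389
F tool -0.485430303969818 -0.45485567461629167
```

```bash
python3 -m handwheel '[[0,0,0,0,0,0.002,0],[0,0,0,0,0,0.001,0],[0,0,0,0,0,0,0],[0,0,0,0,0,0,0],[0,0,0,0,0,0,0],[0,0,0,0,0,0,0],[0,0,0,0,0,0,0],[0,0,0,0,0,0,0]]' && python3 -c 'from h import *;st()'
```

```text
time_s: 39.1
eef_pos: [0.4221, -0.4099, -0.025]
eef_rot: [0.0, 0.713, -0.701, 0.0]
wrist_force: [-2.0, 3.1, 3.2]
opening: 0.27
grasp_force: 61.0
t 39.1 pos [ 0.4221 -0.4099 -0.025 ] psi -89.01523356707168 F [-1.9605  3.0668  3.2448] T [ 0.3469  0.272  -0.0222] op 0.2702609048728088
ring->hex err in tool x,y mm -254.24886216709004 -196.95015314169297 units -0.8474962072236336 -0.65650051047231
F tool -3.1000244171883256 1.907533544249162
```

Resting on the worktop; open gently and retreat.

```bash
python3 -m handwheel '[[0,0,0,0,0,0,0.35],[0,0,0,0,0,0,0.45],[0,0,0,0,0,0,0.5],[0,0,0,0,0,0,0.5],[0,0,0,0,0,-0.02,0.5],[0,0,0,0,0,-0.06,0.5],[0,0,0,0,0,-0.1,0.5],[0,0,0,0,0,-0.13,0.5]]'
python3 -m handwheel '[[0,0,0,0,0,-0.13,0.5],[0,0,0,0,0,-0.13,0.5],[0,0,0,0,0,-0.1,0.5],[0,0,0,0,0,-0.05,0.5],[0,0,0,0,0,0,0.5],[0,0,0,0,0,0,0.5],[0,0,0,0,0,0,0.5],[0,0,0,0,0,0,0.5]]'
python3 - <<'E'
from h import *
st();im,m,o=snap("wrist","w9");im1,m1,_=load("w1")
g=cv2.cvtColor(im,cv2.COLOR_BGR2HSV);dark=cv2.inRange(im,(0,0,0),(255,255,255))
# wrench: bright grey ring/tube
b=cv2.inRange(g,(0,0,150),(179,40,255))[:, 230:340];b=b[:230]
n,l,s,c=cv2.connectedComponentsWithStats(b)
for i in range(1,n):
    if s[i][4]>150: print(s[i],c[i]+[230,0],plane(m,[c[i]+[230,0]],.01))
def red(i,mm):
    h=cv2.cvtColor(i,cv2.COLOR_BGR2HSV);r=cv2.inRange(h,(0,180,100),(6,255,255))|cv2.inRange(h,(174,180,100),(179,255,255))
    n,l,s,c=cv2.connectedComponentsWithStats(r);k=1+s[1:,4].argmax();return plane(mm,[c[k]],.012),s[k]
mt=ctrl.camera_model("top")
t2,_,_=snap("top","t9");t1=cv2.imread("pics/top.png")
print(red(t1,mt),red(t2,mt))
d=cv2.absdiff(t1,t2).max(2)
for nm,(u,v) in dict(handwheel=(275,142),tin=(345,173)).items(): print(nm,d[v-16:v+17,u-16:u+17].mean(),(d[v-16:v+17,u-16:u+17]>40).sum())
# bonnet lines
ring=t2[240:262,335:365];print("wrench region diff",(d[235:270,225:370]>40).sum())
E
```

```text
time_s: 39.9
eef_pos: [0.4211, -0.4086, 0.0674]
eef_rot: [-0.0, 0.713, -0.701, -0.002]
wrist_force: [1.5, -1.0, 0.5]
opening: 0.5
grasp_force: 0.0
time_s: 40.7
eef_pos: [0.4213, -0.4089, 0.1885]
eef_rot: [-0.0, 0.713, -0.701, -0.002]
wrist_force: [-0.9, 0.5, 0.3]
opening: 0.499
grasp_force: 0.0
t 40.7 pos [ 0.4213 -0.4089  0.1885] psi -89.02031305553616 F [-0.8923  0.4961  0.3124] T [-0.0479 -0.0326  0.0507] op 0.4991592698391437
ring->hex err in tool x,y mm -253.21832251889074 -197.69445915110117 units -0.8440610750629692 -0.6589815305036706
F tool -0.5113289424744297 0.8836456327686082
[  27   15   49  151 2587] [281.0375  81.8891] [[ 0.4235 -0.5196  0.01  ]]
(array([[ 0.6342, -0.4622,  0.012 ]]), array([291, 147,  26,  20, 372], dtype=int32)) (array([[ 0.6342, -0.4622,  0.012 ]]), array([291, 147,  26,  20, 372], dtype=int32))
handwheel 1.440771349862259 0
tin 2.27089072543618 0
wrench region diff 2998
```

```bash
python3 -c 'from h import *;print(ctrl.hand_in())'
```

```text
the job is handed in; nothing more can be done
None
```

The job is handed in after 40.7 s of the 72 s. I tightened the bonnet until the wrench's hinge broke over, at an estimated 0.52 rad from the wrist forces (0.90 is overtight). The wrench was then let off, lifted clear and laid on the worktop about 19 cm from the valve, and before/after top pictures showed no movement of the match box, handwheel or tin.

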